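# Lower the ratchet press arm onto a speaker grille

### The job

The red arm of the bench press is held up by its ratchet. With closed fingertips press the yellow pawl's tab all the way down so that the pawl is free, then push the red arm steadily down, without slamming it, until its rubber foot rests on the round speaker grille, and leave it there. Only press and push: the grille must stay in its nest, the pawl must stay free, and the things lying around are to be left alone.

Things in the scene. Friction and masses are not known exactly. Their poses are not given: they have to be found in the camera images.
- stand: the bench press: grey base plate 130 x 400 x 12 mm fixed to the bench (its place and yaw vary). Origin on the bench under the arm's hinge; its y axis runs along the base from the pawl (-y end) to the nest and the arm's paddle (+y end), x across the base, z up. The arm's hinge axis is parallel to x, at y = 0, z = 110 mm, between blue cheeks 126 mm high. At y = 130 mm a plywood nest block 130 x 130 mm, top at z = 45 mm, with four brass pins 6 mm high, carries the grille
- press_arm (a joint): angle of the red pressing arm about its hinge, rad: 0 = fully raised (31.5 degrees, 0.55 rad, above level), it starts between 0 and 0.06 and grows as the arm is pushed down; at 0.55 it is level with its foot on the grille, hard stop at 0.56. The ratchet blocks it (at about 0.10) until the pawl is free. It is stiff and stays where it is left; 3 to 6 N down on the paddle moves it once free
- paddle (a point): centre of the top face of the paddle at the arm's end, black rubber on red, 56 mm along the arm, 44 mm across, 8 mm thick: the place to push. Moves with the arm on an arc of 214 mm radius about the hinge: from about 230 mm above the bench with the arm raised, 178 mm from the hinge along the stand's y, to 120 mm above the bench and 214 mm from the hinge with the arm level
- foot (a point): centre of the underside of the arm's black rubber foot, 36 mm across, 130 mm out along the arm; it comes down on the middle of the grille
- pawl (a joint): angle of the yellow ratchet pawl, rad: 0 = engaged in the steel teeth (the start), grows as its tab is pressed down, hard stop at 0.32; the teeth are clear from about 0.2. It has a stiff pivot (about 2 N on the tab moves it) and stays where it is left. Its pivot is parallel to the stand's x at y = -48 mm, z = 55 mm in the stand's frame
- pawl_tab (a point): centre of the top face of the pawl's flat yellow tab, 40 mm (across, stand x) by 42 mm: the place to press. Starts about 115 mm above the bench at y = -155 mm in the stand's frame; going down to its stop it drops about 36 mm and swings about 14 mm further towards the stand's -y
- grille: round beige speaker grille, 112 mm across, 8 mm thick, lying loose in the nest; origin at the centre of its underside
- orange_lever: bystander: orange plastic trim lever, 28 x 195 x 9 mm, lying in front of the stand
- tin: bystander: open grey tin of trim clips, 68 mm across, 48 mm high, in front of the stand
- pen: bystander: marker pen, 101 mm long, 12 mm thick, lying behind the stand
- plug: bystander: green connector plug, 35 x 28 x 21 mm, by the pawl end of the stand
- tape: bystander: roll of masking tape, 101 mm across, 25 mm high, on the bench to the left

How it is judged:
On the way, in this order (a step that is already met when the one before it is completed fails the run):
1. the pawl is pressed free while the arm is still up (value of joint pawl above 0.25 rad and value of joint press_arm below 0.12 rad), for 0.2 s.
2. the arm is pushed down past its teeth (value of joint press_arm above 0.52 rad), for 0.2 s.
At the end, for the whole second after the job is handed in: the arm is down on the grille (joint above 0.52 rad, foot within 4 mm of its resting height), the pawl still free (above 0.22 rad), the grille in its nest within 12 mm of the foot's centre, all at rest (value of joint press_arm above 0.52 rad and value of joint pawl above 0.22 rad and horizontal distance between foot and grille below 0.012 m and velocity of joint press_arm below 0.05 rad/s and linear speed of grille below 0.02 m/s); the robot touches nothing.
It fails at once if the arm is slammed down (faster than 3 rad/s) (velocity of joint press_arm above 3 rad/s).
It fails at once if the grille is lifted or shifted more than 12 mm (distance of grille from where it was at the start of the episode above 0.012 m).
It fails at once if a bystander (lever, tin, pen, plug or tape) is moved more than 20 mm (distance of any of orange_lever, tin, pen, plug, tape from where it was at the start of the episode above 0.02 m).
It also fails if it takes over 35 s, if anything falls off the work surface, if the arm or the gripper's body presses on something with over 40 N, if the wrist force passes 120 N, or if a joint passes its speed limit or range.

### The arm

A 7-joint arm with a two-finger parallel gripper is mounted at the origin on a cart in front of the work surface, level with it; the furniture and walls round the work are solid. World frame = base frame: x ahead of the robot, y to its left, z up, the work surface at z = 0. Lengths are in m, angles in rad, forces in N, time in s.
With the tool pointing down it reaches from about 0.4 to 0.85 m from the base axis. Payload 10.4 kg.
Tool frame: the origin (TCP) lies midway between the tips of the shut fingers; the grasp point (between the pads) lies 19 mm behind it; z points along the fingers, x is the direction in which the jaws open and shut, and the axes are right-handed (so a half turn about z gives the same grasp; the last joint's range is limited). The gripper opens to 85 mm and grips with 20 to 120 N. Pads are 22 mm wide; open, the fingers measure 114 mm over their backs; the gripper's body (76 mm by 85 mm) begins 54 mm behind the grasp point. The pads swing forward as they close: fully open they stand 13 mm farther back than shut.
Start: joints at [-1.258, 0.332, -0.065, 1.46, 0.022, 1.35, -0.088], TCP at [0.206, 0.59, 0.231] pointing down, gripper open.
Joint ranges: [-2.6, 2.6], [-0.5, 2.12], [-1.47, 1.34], [0.16, 2.42], [-1.27, 4.41], [0.06, 2.06], [-2.6, 2.6]. Speed limits (rad/s): [2.22, 2.22, 2.79, 2.79, 3.14, 3.14, 3.14].

### API

Orientations are given as a unit quaternion [x, y, z, w].
In Python, from workcell import manip, cams gives the robot as it stands.
- The arm moves only by the tool move_arm, never from a script. Its argument "moves" is a list of rows, each a list of 7 numbers: the turn, a rotation vector about the tool's x, y, z in degrees, then the shift along the tool's x, y, z in m, then the finger opening in m, from 0 to 0.0854. A call has 1 to 10 rows; each row is the pose to reach, as a shift and turn from the pose commanded when the call began, along the tool's axes at that moment; what a row does not reach only later rows make up. A row lasts 1/10 s, in which the tool goes at most 50 mm and 8.59 degrees, less where a joint would pass 70% of its speed; a pose out of reach is approached as far as the arm can. A call with a gripper value outside its range is refused whole. The fingers move at their own pace and stop on an object; "grip_force" is the grip in N (left out, the last holds). Time passes only in rows, so rows that repeat a pose let the fingers close. It gives the time, the measured TCP pose, the force and the opening at its end, in the units of the state.
- manip.get_obs(): the state, without advancing time (a new reading comes with each control period).
- cams.camera(name): name is "scene" or "top" or "wrist"; returns the picture (400x640x3 uint8, red, green, blue); there is no depth.
- cams.camera_params(name): a dict with "fx", "fy", "cx", "cy" (pixels), "dist_coeffs" ([k1, k2, p1, p2, k3] as OpenCV has them; the pictures are not rectified), "xyz" and "rotation" of the camera in the world. Camera axes: x right, y up, looking along -z (the intrinsics and any distortion apply to the point x, -y, -z); pixel columns grow to the right and rows downward; lengths in m; the calibration is good to about 2 mm. A picture is of the moment at which its call begins: read the wrist's pose just before it. camera_params takes no time and is no camera call; for the wrist camera it gives the pose at the moment of the call.
- manip.hand_in(): hands the job in, once; it reports no verdict.
The state is a dict: "clock": time; "joint_pos": joint angles; "joint_velocities": joint speeds; "tau": joint torques, N m; "position": TCP position; "ee_rot": TCP orientation; "ft_force": force on the tool from outside, world axes, zero at the start; "torque": the same for the moment, N m; "grip_width": opening from 0.0 (shut) to 1.0 (fully open).
Only numpy, scipy, OpenCV 4.12 (cv2) and the standard library are available. Lean on these libraries where they do the work, as an engineer would, in place of code of your own. Each camera call takes 0.05 s, during which the arm holds its last target. There are 200 camera calls.

## Working session

There is one attempt and no reset: what is moved stays moved. The work goes in short steps, Python scripts to look and compute and a tool call to move; the robot and the scene stay as the last step left them, time stands still between calls to the robot, and variables do not carry over. Pictures are saved under pics/ and viewed, about 8 in all and at most 12, crops included, and the job is handed in when it is done.

Besides the shell and the picture viewer there is one more tool, called after "Emit:" as name(argument=value, ...) on one line, values as JSON. move_arm: Moves the arm, as the interface text tells. Its arguments: {"type":"object","properties":{"moves":{"type":"array","items":{"type":"array","items":{"type":"number"}}},"grip_force":{"type":"number"}},"required":["moves"]}

```bash
mkdir -p pics; python3 - <<'E'
from workcell import manip,cams
import cv2,numpy as np
for n in("scene","top"):
    cv2.imwrite(f"pics/{n}0.png",cams.camera(n)[:,:,::-1])
    p=cams.camera_params(n);print(n,{k:np.round(v,4).tolist() for k,v in p.items()})
o=manip.get_obs();print(o)
E
```

```text
scene {'fx': 397.0931, 'fy': 397.0931, 'cx': 314.0161, 'cy': 197.9948, 'dist_coeffs': [0.0238, 0.0, 0.0, 0.0, 0.0], 'xyz': [-0.1728, -0.5986, 0.9833], 'rotation': [0.3992, -0.1629, -0.3388, 0.8363]}
top {'fx': 404.7763, 'fy': 404.7763, 'cx': 319.0342, 'cy': 199.0851, 'dist_coeffs': [-0.1068, 0.0, 0.0, 0.0, 0.0], 'xyz': [0.3554, 0.119, 1.5047], 'rotation': [-0.0371, 0.0452, 0.7099, -0.7019]}
{'clock': 0.1, 'joint_pos': array([-1.25761268,  0.33277547, -0.06474296,  1.46085564,  0.02162257,
        1.34991282, -0.08850053]), 'joint_velocities': array([ 2.12424686e-04, -1.63764241e-03,  9.66967047e-05, -1.57445828e-03,
       -4.52895332e-04,  1.25076583e-03,  1.00834394e-03]), 'tau': array([ 1.07932687e-03, -6.26736975e+01,  4.89047414e-02, -3.92428958e+01,
        1.63405604e-02,  6.81926365e-03,  5.73356829e-05]), 'position': array([0.20581747, 0.5897797 , 0.23061715]), 'ee_rot': array([ 8.15306075e-01,  5.79029888e-01, -4.91648352e-04,  3.89624224e-04]), 'ft_force': array([-0.15526073,  0.61127458, -0.12602636]), 'torque': array([-0.00518445,  0.01797661, -0.05574694]), 'grip_width': 1.001190833535898}
```

View pics/top0.png

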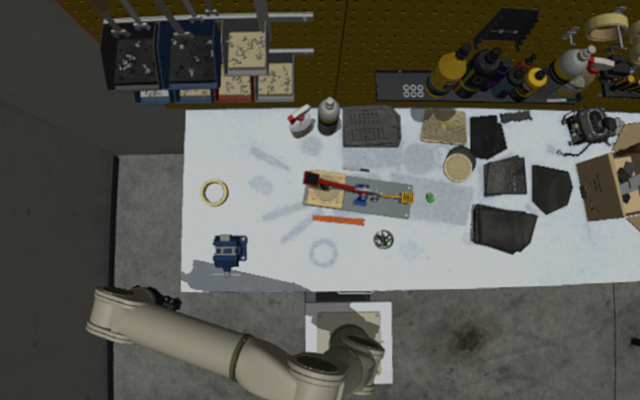

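View pics/scene0.png

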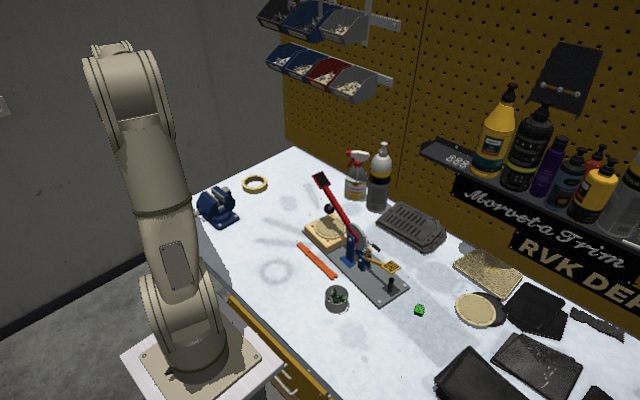

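```bash
cat > h.py <<'E'
import cv2,numpy as np
from scipy.spatial.transform import Rotation as R
from workcell import manip,cams
def ray(p,uv):
    K=np.array([[p['fx'],0,p['cx']],[0,p['fy'],p['cy']],[0,0,1]])
    q=cv2.undistortPoints(np.array([[uv]],float),K,np.array(p['dist_coeffs']))[0,0]
    r=np.array(p['rotation']); r=R.from_matrix(r) if r.ndim==2 else R.from_quat(r)
    return np.array(p['xyz']),r.apply([q[0],-q[1],-1])
def plane(p,uv,z):
    o,d=ray(p,uv); return o+d*(z-o[2])/d[2]
def two(p1,u1,p2,u2):
    o1,d1=ray(p1,u1);o2,d2=ray(p2,u2)
    t=np.linalg.lstsq(np.c_[d1,-d2],o2-o1,rcond=None)[0]
    a,b=o1+d1*t[0],o2+d2*t[1]; return (a+b)/2,np.linalg.norm(a-b)
def blob(im,lo,hi,box):
    x0,y0,x1,y1=box
    m=cv2.inRange(cv2.cvtColor(im[y0:y1,x0:x1].copy(),cv2.COLOR_BGR2HSV),lo,hi)
    n,l,s,c=cv2.connectedComponentsWithStats(m)
    return [(s[i,4],(c[i]+[x0,y0]).round(1).tolist(),(s[i,:4]+[x0,y0,0,0]).tolist()) for i in range(1,n) if s[i,4]>8]
E
python3 - <<'E'
from h import *
t=cv2.imread('pics/top0.png');s=cv2.imread('pics/scene0.png')
pt,ps=cams.camera_params('top'),cams.camera_params('scene')
print('top yel',blob(t,(20,130,100),(35,255,255),(380,180,425,220)))
print('sc yel',blob(s,(18,130,100),(35,255,255),(340,240,415,290)))
print('top red',blob(t,(0,150,60),(6,255,255),(295,160,390,212)))
print('sc red',blob(s,(0,150,60),(6,255,255),(300,160,380,250)))
a=cv2.resize(t[160:225,295:425],None,fx=6,fy=6,interpolation=cv2.INTER_CUBIC)
cv2.imwrite('pics/a.png',a)
b=cv2.resize(s[165:310,295:415],None,fx=4,fy=4,interpolation=cv2.INTER_CUBIC)
cv2.imwrite('pics/b.png',b)
E
```

```text
top yel [(np.int32(160), [402.7, 196.9], [382, 192, 32, 11])]
sc yel [(np.int32(149), [386.5, 265.3], [366, 257, 35, 17])]
top red [(np.int32(159), [335.5, 184.6], [318, 178, 39, 14]), (np.int32(13), [313.3, 185.0], [309, 184, 9, 3]), (np.int32(20), [363.0, 192.6], [358, 192, 11, 3])]
sc red [(np.int32(37), [356.1, 162.9], [351, 160, 11, 7]), (np.int32(265), [337.4, 207.4], [313, 175, 45, 66])]
```

View pics/a.png

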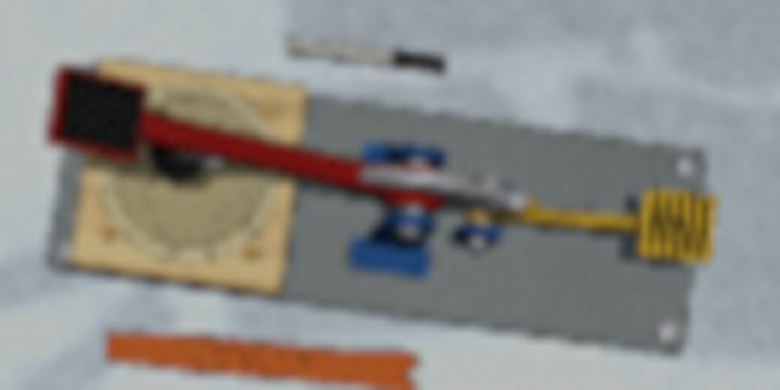

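View pics/b.png

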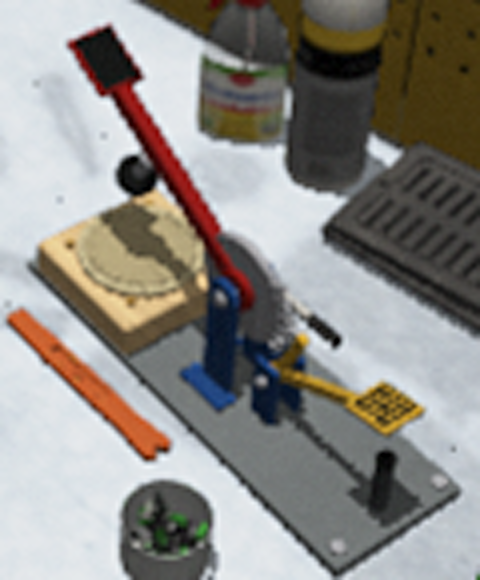

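The top crop shows the paddle at about (311,178) and the tab at (407.7,197.2) in full-picture pixels. In the scene crop the paddle is at (321.5,179.7) and the tab at (391,266.7). Base corners in the top picture: (412.4,185), (408.8,218.7), (303.4,204.7).

```bash
python3 - <<'E'
from h import *
pt,ps=cams.camera_params('top'),cams.camera_params('scene')
print('pad',two(pt,(310.7,178),ps,(321.2,179.4)),plane(pt,(310.7,178),.23))
print('tab',two(pt,(407.5,197),ps,(390.7,266.4)),plane(pt,(407.5,197),.115))
c=[plane(pt,u,.012) for u in((412.2,184.7),(408.5,218.4),(303,204.4))]
print('base',c,np.linalg.norm(c[0]-c[1]),np.linalg.norm(c[1]-c[2]))
d=c[2]-c[1];print('yaw of stand y',np.degrees(np.arctan2(d[1],d[0])))
o=manip.get_obs();print(R.from_quat(o['ee_rot']).as_matrix().round(4),R.from_quat(o['ee_rot']).as_matrix().T@np.array([0,0,1]))
E
```

```text
pad (array([0.57274719, 0.13071131, 0.21940767]), np.float64(0.0038305876966284592)) [0.57243357 0.12939801 0.23      ]
tab (array([ 0.52086609, -0.20530135,  0.11339099]), np.float64(0.003431366795330408)) [ 0.5219099  -0.20618924  0.115     ]
base [array([ 0.58064724, -0.24998917,  0.012     ]), array([ 0.45400468, -0.23113715,  0.012     ]), array([0.51070941, 0.16064193, 0.012     ])] 0.12803802572419834 0.3958614335596457
yaw of stand y 81.76440064976711
[[ 3.294e-01  9.442e-01 -4.000e-04]
 [ 9.442e-01 -3.294e-01 -1.200e-03]
 [-1.300e-03  1.000e-04 -1.000e+00]] [-1.25289592e-03  6.59678124e-05 -9.99999213e-01]
```

Emit:
move_arm(moves=[[0,0,0,-0.01,0.05,-0.05,0],[0,0,0,-0.02,0.09,-0.08,0],[0,0,0,-0.03,0.135,-0.1,0],[0,0,0,-0.04,0.18,-0.1,0],[0,0,0,-0.045,0.225,-0.1,0],[0,0,0,-0.05,0.27,-0.1,0],[0,0,0,-0.05,0.277,-0.1,0],[0,0,0,-0.05,0.277,-0.1,0],[0,0,0,-0.05,0.277,-0.1,0],[0,0,0,-0.05,0.277,-0.1,0]], grip_force=40)

```text
clock: 1.1
position: [0.4493, 0.4529, 0.3311]
ee_rot: [0.815, 0.58, -0.0, -0.0]
ft_force: [0.3, 0.4, 0.3]
grip_width: -0.002
```

Emit:
move_arm(moves=[[0,0,0,-0.6,0.28,0,0],[0,0,0,-0.6,0.28,0,0],[0,0,0,-0.6,0.28,0,0],[0,0,0,-0.6,0.28,0,0],[0,0,0,-0.6,0.28,0,0],[0,0,0,-0.6,0.28,0,0],[0,0,0,-0.6,0.28,0,0],[0,0,0,-0.6,0.28,0,0],[0,0,0,-0.6,0.28,0,0],[0,0,0,-0.6,0.28,0,0]])

```text
clock: 2.1
position: [0.501, -0.0464, 0.3317]
ee_rot: [0.815, 0.58, 0.001, -0.0]
ft_force: [1.0, 0.6, 0.2]
grip_width: 0.002
```

Emit:
move_arm(moves=[[0,0,0,-0.18,0.07,0.0,0],[0,0,0,-0.18,0.07,0.0,0],[0,0,0,-0.18,0.07,0.0,0],[0,0,0,-0.18,0.07,0.0,0],[0,0,0,-0.18,0.07,0.0,0],[0,0,0,-0.18,0.07,0.0,0],[0,0,0,-0.18,0.07,0.0,0]])

```text
clock: 2.8
position: [0.5087, -0.2368, 0.3312]
ee_rot: [0.814, 0.58, 0.0, -0.0]
ft_force: [-0.1, 0.8, -0.4]
grip_width: -0.003
```

```bash
python3 - <<'E'
from h import *
o=manip.get_obs();print(o['clock'],o['position'],o['ee_rot'],o['joint_pos'].round(2))
p=cams.camera_params('wrist');im=cams.camera('wrist');print(p)
cv2.imwrite('pics/w1.png',im[:,:,::-1])
E
```

```text
2.8 [ 0.5087328  -0.23678361  0.33117151] [ 8.14451592e-01  5.80231301e-01  3.25398635e-04 -3.70043163e-04] [-0.21  0.17  0.65  1.5  -0.1   1.51  1.68]
{'fx': 275.2843911135553, 'fy': 275.2843911135553, 'cx': 318.9513561185474, 'cy': 195.05933003358925, 'dist_coeffs': array([-0.01378811,  0.        ,  0.        ,  0.        ,  0.        ]), 'xyz': array([ 0.44711254, -0.21447356,  0.47435494]), 'rotation': array([-0.10717387, -0.07731816,  0.57539031,  0.80713175])}
```

View pics/w1.png

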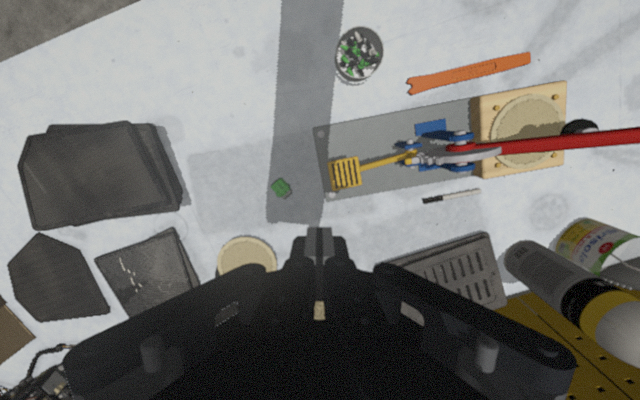

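The wrist view shows the tab centred near (345,172), with the closed fingertips at about (319,232).

```bash
python3 - <<'E'
from h import *
p=cams.camera_params('wrist');im=cv2.imread('pics/w1.png')
b=blob(im,(20,120,70),(35,255,255),(325,150,425,195));print(b)
m=cv2.inRange(cv2.cvtColor(im[150:195,325:362].copy(),cv2.COLOR_BGR2HSV),(18,100,50),(35,255,255))
r=cv2.minAreaRect(cv2.findNonZero(m));print(r)
t=plane(p,(345,172),.115);print('tab',t)
for n,u in(('bL',(317.5,129)),('bR',(326,198.5)),):print(n,plane(p,u,.012))
o=manip.get_obs();M=R.from_quat(o['ee_rot']).as_matrix();print('to tab, tool',M.T@(t-o['position']))
E
```

```text
[(np.int32(1040), [361.1, 168.0], [328, 150, 89, 40])]
((20.458820343017578, 22.564706802368164), (29.502546310424805, 33.62422180175781), 77.47119140625)
tab [ 0.52091772 -0.20283817  0.115     ]
bL [ 0.45946239 -0.22048062  0.012     ]
bR [ 0.5759814  -0.24507544  0.012     ]
to tab, tool [0.03577789 0.00051216 0.21624625]
```

Emit:
move_arm(moves=[[0,0,0,0.026,0.002,0.0,0],[0,0,0,0.026,0.002,0.05,0],[0,0,0,0.026,0.002,0.1,0],[0,0,0,0.026,0.002,0.14,0],[0,0,0,0.026,0.002,0.17,0],[0,0,0,0.026,0.002,0.19,0],[0,0,0,0.026,0.002,0.19,0]])

```text
clock: 3.55
position: [0.5174, -0.2126, 0.1388]
ee_rot: [0.815, 0.58, -0.001, -0.002]
ft_force: [-0.2, 0.3, -0.4]
grip_width: -0.002
```

Emit:
move_arm(moves=[[0,0,0,0,0,0.008,0],[0,0,0,0,0,0.016,0],[0,0,0,0,0,0.024,0],[0,0,0,0,0,0.032,0],[0,0,0,0,0,0.039,0],[0,0,0,0,0,0.045,0],[0,0,0,0,0,0.05,0],[0,0,0,0,0,0.05,0]])

```text
clock: 4.35
position: [0.5182, -0.2148, 0.0905]
ee_rot: [0.815, 0.579, -0.0, -0.0]
ft_force: [-0.5, -0.4, -0.1]
grip_width: 0.002
```

Emit:
move_arm(moves=[[0,0,0,0,0,0.004,0],[0,0,0,0,0,0.008,0],[0,0,0,0,0,0.01,0]])

```text
clock: 4.65
position: [0.5186, -0.215, 0.081]
ee_rot: [0.815, 0.579, 0.0, 0.0]
ft_force: [-0.2, -1.6, 1.1]
grip_width: 0.005
```

```bash
python3 - <<'E'
from h import *
a=cams.camera('scene')[:,:,::-1];b=cams.camera('wrist')[:,:,::-1]
o=manip.get_obs();print(o['clock'],o['position'],o['ft_force'])
c=np.hstack([cv2.resize(a[170:310,300:430],(420,452),interpolation=2),cv2.resize(b[100:250,260:380],(362,452),interpolation=2)])
cv2.imwrite('pics/c.png',c)
E
```

```text
4.75 [ 0.5184531  -0.21483924  0.08097875] [ 0.44180034 -0.25715208  0.58614038]
```

View pics/c.png

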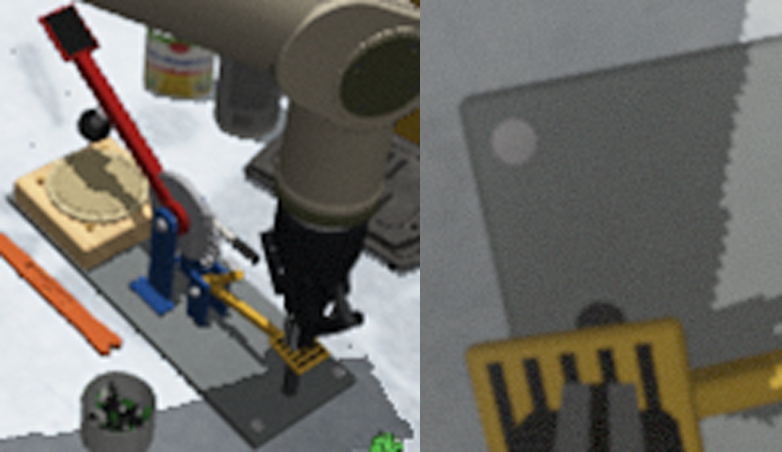

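The fingertips are on the tab and it has come down almost to the black stop post. I'll press on until the force shows the stop.

Emit:
move_arm(moves=[[0,0,0,0,0,0.003,0],[0,0,0,0,0,0.005,0],[0,0,0,0,0,0.006,0],[0,0,0,0,0,0.006,0]])

```text
clock: 5.15
position: [0.5192, -0.2151, 0.0782]
ee_rot: [0.815, 0.579, 0.001, -0.0]
ft_force: [-12.7, 5.3, 34.2]
grip_width: 0.001
```

Firm stop at z = 0.078 with 34 N, so the pawl should be fully down. Next: lift off and go over to the paddle.

Emit:
move_arm(moves=[[0,0,0,0,0,-0.02,0],[0,0,0,0,0,-0.06,0],[0,0,0,0,0,-0.11,0],[0,0,0,0,0,-0.16,0],[0,0,0,0,0,-0.21,0],[0,0,0,0,0,-0.25,0],[0,0,0,0,0,-0.25,0],[0,0,0,0.05,-0.01,-0.25,0],[0,0,0,0.1,-0.02,-0.25,0],[0,0,0,0.15,-0.028,-0.25,0]])

```text
clock: 6.15
position: [0.5408, -0.0649, 0.3249]
ee_rot: [0.816, 0.579, 0.0, -0.0]
ft_force: [1.7, 0.5, 0.5]
grip_width: 0.001
```

Emit:
move_arm(moves=[[0,0,0,0.05,-0.01,0,0],[0,0,0,0.1,-0.02,0,0],[0,0,0,0.15,-0.03,0,0],[0,0,0,0.18,-0.034,0,0],[0,0,0,0.193,-0.036,0,0],[0,0,0,0.193,-0.036,0,0],[0,0,0,0.193,-0.036,0,0]])

```text
clock: 6.85
position: [0.5707, 0.1256, 0.325]
ee_rot: [0.816, 0.578, -0.0, 0.0]
ft_force: [-0.2, -1.0, -0.8]
grip_width: -0.005
```

```bash
python3 - <<'E'
from h import *
o=manip.get_obs();print(o['clock'],o['position'],o['ee_rot'],o['joint_pos'].round(2),o['ft_force'])
p=cams.camera_params('wrist');im=cams.camera('wrist');print(p['xyz'],p['rotation'])
cv2.imwrite('pics/w2.png',im[:,:,::-1])
E
```

```text
6.85 [0.5707096  0.12564046 0.32503751] [ 8.15815765e-01  5.78311714e-01 -3.85743738e-04  2.26190775e-04] [-0.63  0.21  0.4   1.44 -0.08  1.51  1.  ] [-0.18475695 -0.97805256 -0.82571813]
[0.50926597 0.14851338 0.46820315] [-0.10795917 -0.07636791  0.57358444  0.80840191]
```

View pics/w2.png

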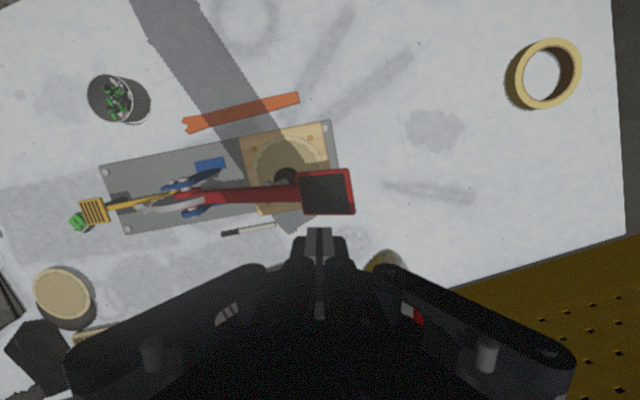

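The paddle is centred near (327,192), and the tab has stayed down near (94,210).

```bash
python3 - <<'E'
from h import *
p=cams.camera_params('wrist')
o=manip.get_obs();M=R.from_quat(o['ee_rot']).as_matrix()
for z in(.215,.23):
    t=plane(p,(327,192),z);print('pad',t,M.T@(t-o['position']))
print('tab',plane(p,(94,210),.079))
pt=plane(p,(94,210),.079);e=(t-pt)[:2];print(e/np.linalg.norm(e),np.linalg.norm(e))
E
```

```text
pad [0.57404446 0.13337781 0.215     ] [0.00893724 0.00029745 0.11030795]
pad [0.57021337 0.13424291 0.23      ] [ 0.00847334 -0.00359996  0.09530726]
tab [ 0.51921342 -0.21371094  0.079     ]
[0.14502153 0.9894285 ] 0.3516715441560633
```

Emit:
move_arm(moves=[[0,0,0,0.008,-0.002,0.03,0],[0,0,0,0.008,-0.002,0.06,0],[0,0,0,0.008,-0.002,0.08,0],[0,0,0,0.008,-0.002,0.085,0],[0,0,0,0.008,-0.002,0.085,0]])

```text
clock: 7.4
position: [0.5714, 0.1341, 0.2404]
ee_rot: [0.816, 0.578, -0.0, -0.0]
ft_force: [-0.4, 0.6, 0.8]
grip_width: -0.002
```

Emit:
move_arm(moves=[[0,0,0,0,0,0.006,0],[0,0,0,0,0,0.012,0],[0,0,0,0,0,0.019,0],[0,0,0,0.003,-0.0005,0.025,0],[0,0,0,0.006,-0.001,0.031,0],[0,0,0,0.009,-0.0015,0.037,0],[0,0,0,0.012,-0.002,0.044,0],[0,0,0,0.015,-0.0025,0.05,0],[0,0,0,0.017,-0.003,0.057,0],[0,0,0,0.02,-0.0035,0.064,0]])

```text
clock: 8.4
position: [0.5748, 0.1554, 0.1757]
ee_rot: [0.815, 0.579, -0.0, 0.0]
ft_force: [0.3, -3.5, 2.5]
grip_width: -0.0
```

Emit:
move_arm(moves=[[0,0,0,0.002,-0.0005,0.007,0],[0,0,0,0.004,-0.001,0.014,0],[0,0,0,0.0055,-0.001,0.021,0],[0,0,0,0.007,-0.0015,0.028,0],[0,0,0,0.008,-0.0015,0.035,0],[0,0,0,0.009,-0.0015,0.041,0],[0,0,0,0.0095,-0.002,0.046,0],[0,0,0,0.01,-0.002,0.05,0],[0,0,0,0.01,-0.002,0.053,0]])

```text
clock: 9.3
position: [0.5761, 0.1659, 0.123]
ee_rot: [0.815, 0.579, 0.0, -0.0]
ft_force: [-0.8, -1.2, 2.7]
grip_width: 0.001
```

Emit:
move_arm(moves=[[0,0,0,0,0,0.002,0],[0,0,0,0,0,0.004,0],[0,0,0,0,0,0.004,0]])

```text
clock: 9.6
position: [0.5761, 0.1662, 0.1194]
ee_rot: [0.815, 0.579, 0.0, -0.0]
ft_force: [-1.2, 0.0, 3.7]
grip_width: -0.001
```

Emit:
move_arm(moves=[[0,0,0,0,0,0.001,0],[0,0,0,0,0,0.002,0],[0,0,0,0,0,0.002,0]])

```text
clock: 9.9
position: [0.5762, 0.1662, 0.1192]
ee_rot: [0.815, 0.579, 0.001, -0.0]
ft_force: [-8.6, -3.3, 19.3]
grip_width: -0.001
```

The foot is seated: 19 N at z = 0.119. Lifting off straight up.

Emit:
move_arm(moves=[[0,0,0,0,0,-0.004,0],[0,0,0,0,0,-0.015,0],[0,0,0,0,0,-0.04,0],[0,0,0,0,0,-0.08,0],[0,0,0,0,0,-0.13,0],[0,0,0,0,0,-0.18,0],[0,0,0,0.03,-0.05,-0.2,0],[0,0,0,0.03,-0.05,-0.2,0],[0,0,0,0.03,-0.05,-0.2,0]])

```text
clock: 10.8
position: [0.5377, 0.2132, 0.3184]
ee_rot: [0.814, 0.581, 0.001, -0.001]
ft_force: [0.3, 0.2, -0.5]
grip_width: 0.001
```

```bash
python3 - <<'E'
from h import *
a=cams.camera('scene')[:,:,::-1];b=cams.camera('wrist')[:,:,::-1]
o=manip.get_obs();print(o['clock'],o['position'],o['ft_force'])
cv2.imwrite('pics/d.png',np.hstack([cv2.resize(a[170:310,290:420],(420,452),interpolation=2),cv2.resize(b[80:260,60:380],(380,452))]))
E
```

```text
10.9 [0.5388328  0.21018132 0.31691759] [-0.42632187 -0.41109901  0.66097937]
```

View pics/d.png

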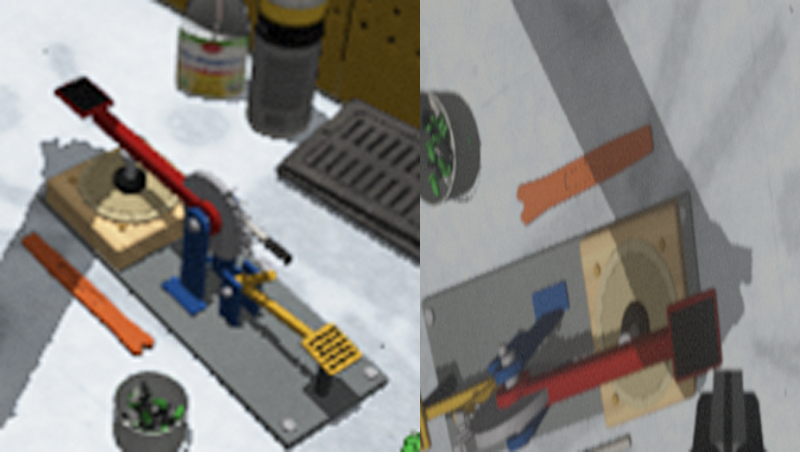

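```bash
python3 - <<'E'
from h import *
p,ps=cams.camera_params('wrist'),cams.camera_params('scene')
u=(289.7,212.4);v=(315.4,199.1)
print('paddle',two(p,u,ps,v), plane(p,u,.12))
tv=(290+331/3.23,170+349/3.23)
print('tab scene z.079',plane(ps,tv,.079),'z.115',plane(ps,tv,.115))
h=np.array([.545,-.050]);e=np.array([.145,.9894]);f=np.append(h+.214*e,.12)
# predicted pixel of level / 0.1 rad-raised paddle in scene
r=R.from_quat(ps['rotation'])
K=np.array([[ps['fx'],0,ps['cx']],[0,ps['fy'],ps['cy']],[0,0,1]])
for th in(0,.1,.2):
    y=.214*np.cos(th)-.01*np.sin(th);z=.11+.214*np.sin(th)+.01*np.cos(th)
    c=r.inv().apply(np.append(h+y*e,z)-ps['xyz'])*[1,-1,-1];q=K@c;print(th,q[:2]/q[2])
E
```

```text
paddle (array([0.57331817, 0.15928082, 0.12003394]), np.float64(0.0017616450347166755)) [0.57414578 0.15882179 0.12      ]
tab scene z.079 [ 0.51479279 -0.2193723   0.079     ] z.115 [ 0.48741916 -0.23446787  0.115     ]
0 [315.69658271 198.3342945 ]
0.1 [316.08032369 193.79730533]
0.2 [316.84111667 189.54526768]
```

The last pictures put the paddle at z = 0.120, which is level. The tab is at its stop (z ≈ 0.079), the grille is in its nest, and the robot is clear.

```bash
python3 -c "
from workcell import manip
print(manip.hand_in())"
```

```text
the job is handed in; nothing more can be done
None
```

The press is down with its rubber foot on the grille, the pawl is free, and the job is handed in at about 11 s of the 35 s allowed. No verdict came back.

- **Pawl:** I pressed the tab with closed fingertips until it hit its stop, at z ≈ 0.078 m with 34 N upward. In the later pictures it had stayed down, with its position matching the stop height of 0.079 m.
- **Arm:** I pushed the paddle down along its arc at roughly 0.35 rad/s with about 3–4 N. The force rose to 19 N at z ≈ 0.119 m, where the foot seated, and I then lifted the gripper straight off.
- **Last checks:** Two camera views put the paddle at z = 0.120 m, which is level. The grille looked in place in its nest, and the lever and tin looked untouched. The wrist force was back near zero, so the robot touches nothing.
- **Not measured:** I did not work out the distance between foot and grille, and I did not check the pen, plug or tape closely at the end. They were never near the path. No check failed or disagreed.

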